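Index the bench turret punch to the slot station

ROBOT

A 6-joint arm with a two-finger parallel gripper is mounted at the origin on the work surface. World frame = base frame: x ahead of the robot, y to its left, z up, the work surface at z = 0. Lengths are in m, angles in rad, forces in N, time in s.
With the tool pointing down it reaches from about 0.35 to 0.975 m from the base axis. Payload 4.9 kg.
Tool frame: the origin (TCP) lies at the very end of the fingers, on their centre line; the grasp point (between the pads) lies 19 mm behind it; z points along the fingers, x is the direction in which the jaws open and shut, and the axes are right-handed (so a half turn about z gives the same grasp; the last joint's range is limited). The gripper opens to 85 mm and grips with 20 to 120 N. Pads are 22 mm wide; open, the fingers measure 114 mm over their backs; the gripper's body (76 mm by 85 mm) begins 54 mm behind the grasp point. The pads swing forward as they close: fully open they stand 13 mm farther back than shut.
Start: joints at [1.108, 0.053, 1.613, -0, 1.476, -0.119], TCP at [0.211, 0.588, 0.231] pointing down, gripper open.
Joint ranges: [-3.01, 3.01], [-1.01, 2.22], [0.06, 2.58], [-1.02, 4.17], [0.09, 2.62], [-3.14, 3.14]. Speed limits (rad/s): [2.57, 2.57, 3.14, 3.14, 3.14, 3.14].

INTERFACE

Orientations are given as a rotation vector (axis times angle).
In Python, from station import ctrl, get_image, calibration, job gives the robot as it stands.
- The arm moves only by the tool jog_arm, never from a script. Its argument "deltas" is a list of rows, each a list of 3 entries, a list of its own where there are three numbers: the turn, a rotation vector about the tool's x, y, z in degrees, then the shift along the tool's x, y, z in m, then the finger opening in m, from 0 to 0.0854. In form: [[[ax, ay, az], [tx, ty, tz], gripper], ...]. A call has 1 to 12 rows; each row is the pose to reach, as a shift and turn from the pose commanded when the call began, along the tool's axes at that moment; what a row does not reach only later rows make up. A row lasts 1/12 s, in which the tool goes at most 41.7 mm and 7.16 degrees, less where a joint would pass 70% of its speed; a pose out of reach is approached as far as the arm can. A call with a gripper value outside its range is refused whole. The fingers move at their own pace and stop on an object; "squeeze" is the grip in N (left out, the last holds). Time passes only in rows, so rows that repeat a pose let the fingers close. It gives the time, the measured TCP pose, the force and the opening at its end, in the units of the state.
- ctrl.get_obs(): the state, without advancing time (a new reading comes with each control period).
- get_image(name): name is "scene" or "top" or "wrist"; returns the picture (384x512x3 uint8, red, green, blue); there is no depth.
- calibration(name): a dict with "mtx" (3x3 intrinsics, pixels), "origin" and "rotation" of the camera in the world; the wrist camera has in their place "tool_from_camera" (4x4, takes a point from camera to tool coordinates, whose origin is the TCP and whose axes are the tool frame's). Camera axes: x right, y up, looking along -z (the intrinsics and any distortion apply to the point x, -y, -z); pixel columns grow to the right and rows downward; lengths in m; the calibration is good to about 2 mm. The wrist camera is an equidistant fisheye: a pixel r from the principal point sees the ray r / f radians off the axis. A picture is of the moment at which its call begins: read the wrist's pose just before it. calibration takes no time and is no camera call.
- job.finish_job(): hands the job in, once; it reports no verdict.
The state is a dict: "t": time; "q": joint angles; "dq": joint speeds; "effort": joint torques, N m; "tool_pos": TCP position; "tool_rot": TCP orientation; "contact_force": force on the tool from outside, world axes, zero at the start; "wrist_torque": the same for the moment, N m; "opening": finger opening in m.
Only numpy, scipy, OpenCV 4.12 (cv2) and the standard library are available. Lean on these libraries where they do the work, as an engineer would, in place of code of your own. Each camera call takes 0.05 s, during which the arm holds its last target.

TASK

Before the next sheet is punched, set the bench turret punch to its slot punch: push the tabs on the rim of the turret with the fingertips, either way round, until the station whose label plate shows the long round-ended slot has clicked into place under the ram, then leave the machine clear. Only push, with moderate force: do not grip or force the turret and do not work the hand lever, and leave the other things on the bench where they lie.

Things in the scene. Friction and masses are not known exactly. Their poses are not given: they have to be found in the camera images.
- punch: Bench turret punch, a grey cast C-frame bolted down. Origin on the bench under the upright turret axis; z up; own -x points from that axis to the ram over the working station, own +x to the column (105 x 70 mm, x = 185 to 290). Foot 450 x 160 x 30 mm. A 56 mm wide arm runs over the turret from column to nose (x = -106), 207 to 284 mm above the bench; the turret's two sides are open above
- turret (a joint): Turret angle (rad), counter-clockwise from above, endless either way; 0 and every full turn = slot station under the ram. A spring index with six clicks, 1.047 apart, draws it to the nearest click; the crest is half-way. Pushing a tab over the crest takes about 4 N, then it runs on to the next click by itself in about a second. It starts at any of the other five clicks
- turret_top (a point): On the turret axis, 170 mm above the bench. The turret is two steel discs of 118 mm radius (upper 148 to 170 mm above the bench, lower 88 to 112 mm) with six punch heads 78 mm from the axis, up to 185 mm. Six flat tabs stick out level and radially from the upper disc, one a station, 60 degrees apart: 44 mm wide, 118 to 167 mm from the axis, 152 to 170 mm high, open air beside and below
- slot_tab (a point): Middle of the slot station's tab, on its pale label plate, 145 mm from the turret axis, 171 mm above the bench; turns with the turret. Each tab bears a plate with the black outline of its hole. Here a slot 36 x 12 mm lying across the tab; counter-clockwise from it come rounds of 6 and 10 mm, a 20 mm square, rounds of 15 and 24 mm
- slot_station (a point): Top of the slot punch's head on the turret, 78 mm from the turret axis and 184 mm above the bench; turns with the turret
- ram_axis (a point): Lower end of the ram, 78 mm from the turret axis and 188 mm above the bench, on a 56 mm round ram guide that rises to 308 mm: the slot station must come straight under this point
- lever (a joint): Hand lever of the ram, lying along and above the arm, from 312 mm high at the nose to 400 mm over the column. 0 at rest (held up by a spring), grows as it is pulled; leave it alone
- oil_bottle: Bystander: white oil bottle, 48 mm across, 130 mm high, standing near the nose; origin under its centre
- pipe_stub: Bystander: short steel pipe standing on end, 60 mm across, 80 mm high, beside the foot under the turret's rim; origin under its centre
- weld_square: Bystander: triangular magnetic welding square lying flat, about 90 mm, 22 mm high, beside the foot; origin at its underside
- square_tube: Bystander: 40 x 40 mm steel square tube, 170 mm long, lying beside the foot on the other side; origin under its centre
- grinding_disc: Bystander: flat dark grinding disc, 115 mm across, 6 mm thick; origin under its centre
- chipping_hammer: Bystander: chipping hammer lying on the bench, 270 mm long, 24 mm high; origin near the middle of its handle
- rod_box: Bystander: long red box of welding rods, 360 x 75 x 40 mm high; origin under its centre

How it is judged:
At the end, for the whole second after the job is handed in: The slot station stands under the ram, within 5 mm of its axis and at rest in its click, and the lever is up (horizontal distance between slot_station and ram_axis below 0.005 m and velocity of joint turret between -0.05 and 0.05 rad/s and value of joint lever below 0.1 rad); the robot touches nothing.
It fails at once if the turret or frame is gripped or forced (fingers press on the machine with over 40 N) (contact force between the fingers and punch above 40 N).
It fails at once if the hand lever is worked (over 0.25 rad) (value of joint lever above 0.25 rad).
It fails at once if another thing on the bench is moved by over 20 mm, lifted or knocked over (distance of any of oil_bottle, pipe_stub, weld_square, square_tube, grinding_disc, chipping_hammer, rod_box from where it was at the start of the episode above 0.02 m or angle between oil_bottle's own z axis and vertical above 0.5 rad).
It also fails if it takes over 61 s, if anything falls off the work surface, if the arm or the gripper's body presses on something with over 40 N, if the wrist force passes 120 N, or if a joint passes its speed limit or range.

## Working session

There is one attempt and no reset: what is moved stays moved. The work goes in short steps, Python scripts to look and compute and a tool call to move; the robot and the scene stay as the last step left them, time stands still between calls to the robot, and variables do not carry over. Pictures are saved under pics/ and viewed, and the job is handed in when it is done.

Besides the shell and the picture viewer there is one more tool, called after ">>>" as name(argument=value, ...), one argument or row to a line, values as JSON. jog_arm: Moves the arm, as the interface text tells. Its arguments: {"type":"object","properties":{"deltas":{"type":"array","items":{"type":"array"}},"squeeze":{"type":"number"}},"required":["deltas"]}

```bash
ls; mkdir -p pics; python3 - <<'E'
from station import ctrl,get_image,calibration
import cv2
o=ctrl.get_obs();print(o)
for n in ["scene","top","wrist"]:
    cv2.imwrite(f"pics/{n}0.png",get_image(n)[:,:,::-1]);print(n,calibration(n))
E
```

```text
pics
{'t': 0.0, 'q': array([ 1.10798507e+00,  5.33609383e-02,  1.61427922e+00, -3.66010110e-07,
        1.47604083e+00, -1.18969200e-01]), 'dq': array([-2.76367583e-05,  3.83595518e-04, -4.00265796e-04, -1.40092441e-03,
       -1.05866651e-03, -3.44871175e-04]), 'effort': array([ 1.32276517e-03, -3.93674719e+01, -3.70180893e+01,  3.58152317e-05,
        6.83415463e-03,  2.20759091e-06]), 'tool_pos': array([0.21039089, 0.58785712, 0.23006934]), 'tool_rot': array([ 2.56791501,  1.80808743, -0.00288618]), 'contact_force': array([-0.41258959, -0.88617255, -0.63816757]), 'wrist_torque': array([-0.0037341 , -0.01999176, -0.03509711]), 'opening': 0.0856189541017091}
scene {'mtx': array([[499.54555009,   0.        , 255.74640745],
       [  0.        , 499.54555009, 186.23604537],
       [  0.        ,   0.        ,   1.        ]]), 'origin': array([ 0.06798823, -0.36125601,  1.95577876]), 'rotation': array([ 0.31418842, -0.14835094, -0.92608994])}
top {'mtx': array([[424.5997421 ,   0.        , 250.78874834],
       [  0.        , 424.5997421 , 186.97868462],
       [  0.        ,   0.        ,   1.        ]]), 'origin': array([0.33917824, 0.02739996, 1.45076175]), 'rotation': array([ 0.1404499 , -0.13880285, -1.56279848])}
wrist {'mtx': array([[297.31863964,   0.        , 256.75156048],
       [  0.        , 297.31863964, 190.65675328],
       [  0.        ,   0.        ,   1.        ]]), 'tool_from_camera': array([[ 9.99998674e-01,  1.61300465e-03, -2.21892451e-04,
        -6.34922699e-04],
       [ 1.48130178e-03, -9.57860732e-01, -2.87229217e-01,
        -7.49400732e-02],
       [-6.75844127e-04,  2.87228507e-01, -9.57861852e-01,
        -1.43483716e-01],
       [ 0.00000000e+00,  0.00000000e+00,  0.00000000e+00,
         1.00000000e+00]])}
```

View pics/scene0.png

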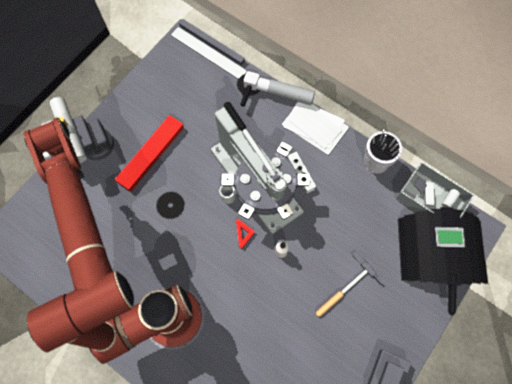

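View pics/top0.png

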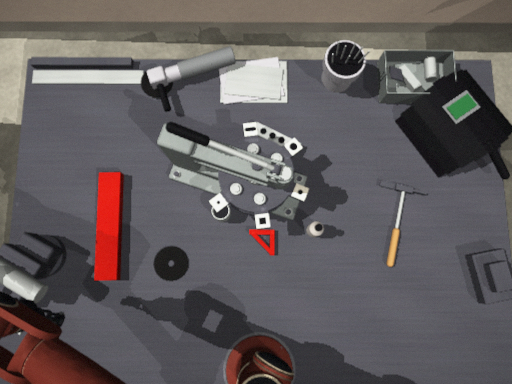

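View pics/wrist0.png

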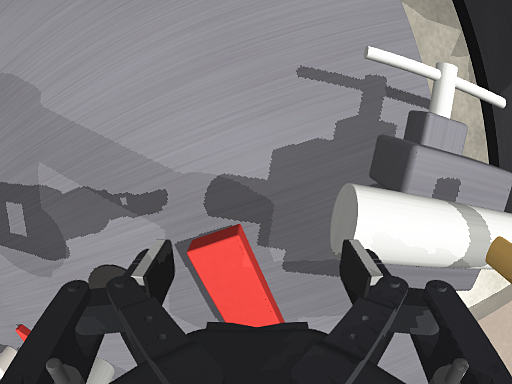

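```bash
python3 - <<'E'
import cv2
a=cv2.imread("pics/top0.png")[110:250,150:345]
cv2.imwrite("pics/topc.png",cv2.resize(a,None,fx=4,fy=4,interpolation=cv2.INTER_CUBIC))
a=cv2.imread("pics/scene0.png")[90:240,200:340]
cv2.imwrite("pics/scenec.png",cv2.resize(a,None,fx=4,fy=4,interpolation=cv2.INTER_CUBIC))
E
```

```text
(no output)
```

View pics/topc.png

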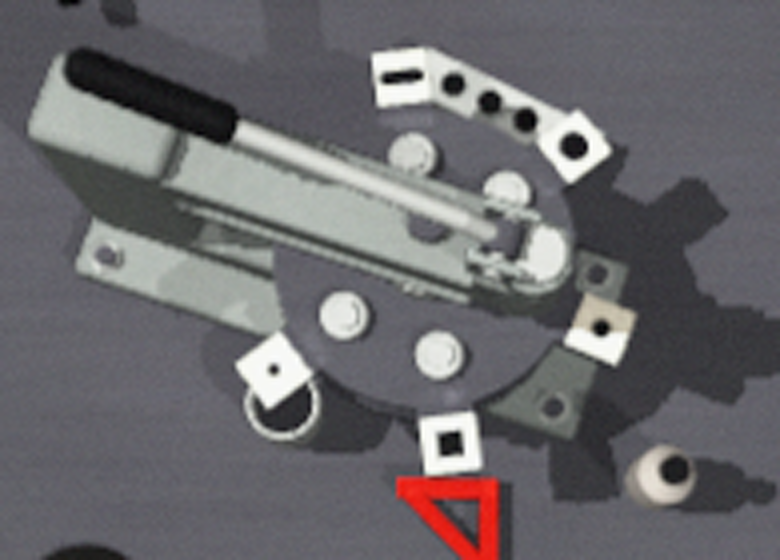

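View pics/scenec.png

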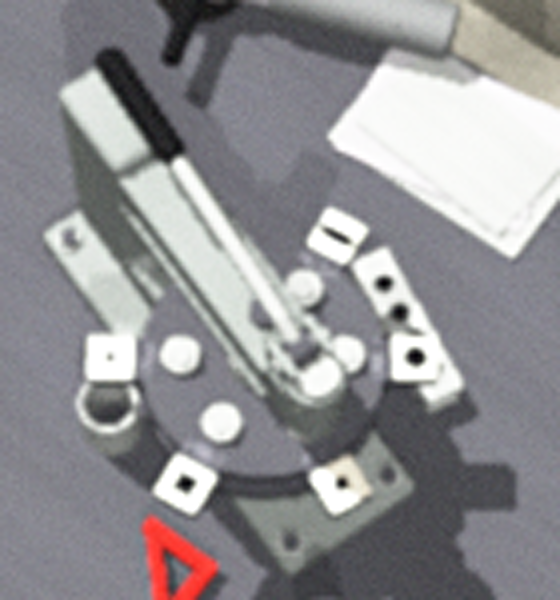

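```bash
cat > h.py <<'E'
import numpy as np
from scipy.spatial.transform import Rotation as R
from scipy.optimize import least_squares
from station import ctrl,get_image,calibration
def ray(n,u,v,z):
    c=calibration(n);M=c['mtx'];d=np.array([(u-M[0,2])/M[0,0],-(v-M[1,2])/M[1,1],-1])
    d=R.from_rotvec(c['rotation']).as_matrix()@d;o=np.array(c['origin']);return o+d*(z-o[2])/d[2]
def proj(n,p):
    c=calibration(n);M=c['mtx'];q=R.from_rotvec(c['rotation']).as_matrix().T@(np.array(p)-c['origin'])
    return M[0,0]*q[0]/-q[2]+M[0,2],M[1,1]*q[1]/q[2]+M[1,2]
E
python3 - <<'E'
from h import *
K=[0,-1,-2,-3,-4]  # slot,24,15,square,10 (cw)
T=[(402,77),(574,146),(600,327),(450,443),(273,370)]
S=[(337,236),(415,358),(341,485),(185,484),(111,358)]
for n,P,o in (("top",T,(150,110)),("scene",S,(200,90))):
    X=np.array([ray(n,o[0]+(u+.5)/4-.5,o[1]+(v+.5)/4-.5,.171)[:2] for u,v in P])
    f=lambda p:(X-np.array([[p[0]+.145*np.cos(p[2]+k*np.pi/3),p[1]+.145*np.sin(p[2]+k*np.pi/3)] for k in K])).ravel()
    r=least_squares(f,[X[:,0].mean(),X[:,1].mean(),0.3]);print(n,X.round(3).tolist(),r.x,np.degrees(r.x[2]),abs(r.fun).max())
for z,n,u,v in((.13,'top',150+675/4,110+469/4),(.0,'top',150+660/4,110+485/4)):print(ray(n,u,v,z))
# bolt holes of foot z=.03 : 
for u,v in((107,256),(597,275),(553,407)):print('foot',ray('top',150+u/4,110+v/4,.03))
E
```

```text
top [[0.755, 0.032], [0.699, -0.102], [0.556, -0.12], [0.467, -0.005], [0.522, 0.129]] [0.61089623 0.01341668 0.13020671] 7.460295114053192 0.0008284953152124519
scene [[0.747, 0.025], [0.688, -0.108], [0.544, -0.124], [0.459, -0.007], [0.517, 0.125]] [0.60282738 0.00864371 0.10949988] 6.273881021625887 0.0008120247946691583
[ 0.45024516 -0.18240021  0.13      ]
[ 0.44751574 -0.18993742  0.        ]
foot [0.638855   0.28265147 0.03      ]
foot [ 0.62372367 -0.13586464  0.03      ]
foot [ 0.51039466 -0.09697756  0.03      ]
```

>>> jog_arm(
  deltas=[
    [[0,0,-2],[-0.016,0.026,0],0],
    [[0,0,-4],[-0.032,0.052,0],0],
    [[0,0,-6],[-0.048,0.078,0],0],
    [[0,0,-8],[-0.064,0.104,0],0],
    [[0,0,-10],[-0.08,0.13,0],0],
    [[0,0,-12],[-0.096,0.156,0],0],
    [[0,0,-14],[-0.112,0.182,0],0],
    [[0,0,-16],[-0.128,0.208,0],0],
    [[0,0,-18],[-0.144,0.234,0],0],
    [[0,0,-19.7],[-0.16,0.259,0],0],
    [[0,0,-19.7],[-0.16,0.259,0],0],
    [[0,0,-19.7],[-0.16,0.259,0],0],
  ],
  squeeze=40,
)

```text
t: 1.15
tool_pos: [0.4011, 0.3494, 0.231]
tool_rot: [-2.225, -2.218, 0.001]
contact_force: [-0.2, 0.2, 0.2]
opening: -0.0001
```

>>> jog_arm(
  deltas=[
    [[0,0,0],[-0.025,0,0],0],
    [[0,0,0],[-0.06,0,0],0],
    [[0,0,0],[-0.1,0,0],0],
    [[0,0,0],[-0.14,0,0],0],
    [[0,0,0],[-0.18,0,0],0],
    [[0,0,0],[-0.22,0,0],0],
    [[0,0,0],[-0.26,0,0],0],
    [[0,0,0],[-0.3,0,0],0],
    [[0,0,0],[-0.34,0,0],0],
    [[0,0,0],[-0.38,0,0],0],
    [[0,0,0],[-0.41,0,0],0],
    [[0,0,0],[-0.43,0,0],0],
  ],
)

```text
t: 2.15
tool_pos: [0.4004, -0.0812, 0.2314]
tool_rot: [2.223, 2.219, 0.0]
contact_force: [0.9, 0.5, -0.0]
opening: -0.0002
```

```bash
python3 - <<'E'
from h import *
import cv2
o=ctrl.get_obs();print(o['t'],o['tool_pos'],o['tool_rot'])
for n in ["top","wrist"]: cv2.imwrite(f"pics/{n}1.png",get_image(n)[:,:,::-1])
c=calibration('wrist');M=c['mtx'];T=np.array(c['tool_from_camera'])
def wp(p):
    q=R.from_rotvec(o['tool_rot']).as_matrix().T@(np.array(p)-o['tool_pos'])
    q=(np.linalg.inv(T)@np.append(q,1))[:3];x,y,z=q[0],-q[1],-q[2]
    r=np.hypot(x,y);th=np.arctan2(r,z);return (M[0,2]+M[0,0]*th*x/r,M[1,2]+M[1,1]*th*y/r)
for nm,(cx,cy,a) in dict(top=(.611,.0134,7.46),scene=(.603,.0086,6.3)).items():
    for k in(-2,-3,-4):
        t=np.radians(a+60*k);print(nm,k,wp([cx+.145*np.cos(t),cy+.145*np.sin(t),.171]))
E
```

```text
2.15 [ 0.40037274 -0.08116251  0.23136584] [2.22270102e+00 2.21943160e+00 1.86811832e-05]
top -2 (np.float64(217.35807627941736), np.float64(354.5581066705655))
top -3 (np.float64(346.4452548323579), np.float64(281.68942100711746))
top -4 (np.float64(452.81977173701114), np.float64(311.9341055639319))
scene -2 (np.float64(212.74756129167736), np.float64(347.344757403945))
scene -3 (np.float64(345.6510447555268), np.float64(273.6127269225252))
scene -4 (np.float64(452.3023997316093), np.float64(308.2937106722293))
```

View pics/wrist1.png

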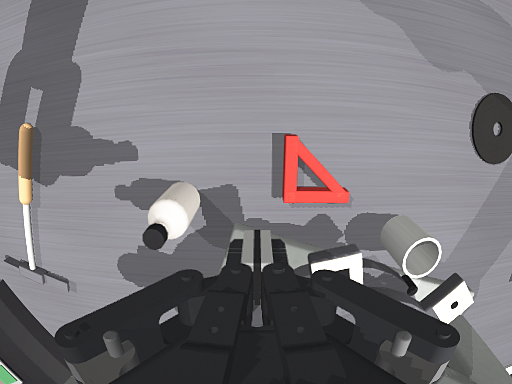

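View pics/top1.png

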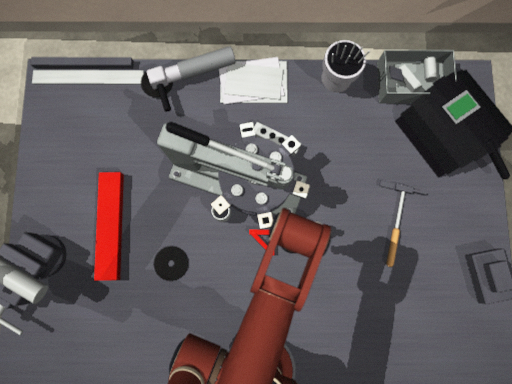

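>>> jog_arm(
  deltas=[
    [[0,0,0],[0,0,0.02],0],
    [[0,0,0],[0,0,0.045],0],
    [[0,0,0],[0,0,0.07],0],
    [[0,0,0],[0,0,0.084],0],
    [[0,0,0],[0,0.01,0.084],0],
    [[0,0,0],[0,0.025,0.084],0],
    [[0,0,0],[0,0.04,0.084],0],
    [[0,0,0],[0,0.05,0.084],0],
    [[0,0,0],[0,0.053,0.084],0],
    [[0,0,0],[0,0.053,0.084],0],
  ],
)

```text
t: 3.08
tool_pos: [0.454, -0.078, 0.1472]
tool_rot: [-2.218, -2.223, -0.0]
contact_force: [-0.3, -0.1, -0.6]
opening: -0.0001
```

>>> jog_arm(
  deltas=[
    [[0,0,0],[0.008,0,0],0],
    [[0,0,0],[0.016,0,0],0],
    [[0,0,0],[0.024,0,0],0],
    [[0,0,0],[0.03,0,0],0],
    [[0,0,0],[0.035,0,0],0],
    [[0,0,0],[0.04,0,0],0],
    [[0,0,0],[0.045,0,0],0],
    [[0,0,0],[0.05,0,0],0],
    [[0,0,0],[0.055,0,0],0],
    [[0,0,0],[0.06,0,0],0],
  ],
)

```text
t: 3.92
tool_pos: [0.4531, -0.0195, 0.1471]
tool_rot: [-2.221, -2.221, 0.003]
contact_force: [-3.6, -4.6, 0.7]
opening: -0.0002
```

```bash
python3 - <<'E'
from h import *
import cv2
o=ctrl.get_obs();print(o['t'],o['tool_pos'],o['contact_force'])
cv2.imwrite("pics/wrist2.png",get_image("wrist")[:,:,::-1])
E
```

```text
3.9167 [ 0.4531045  -0.01954119  0.14712758] [-3.58314392 -4.64249009  0.70227068]
```

View pics/wrist2.png

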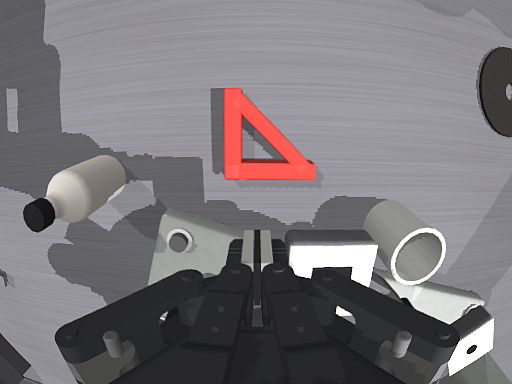

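>>> jog_arm(
  deltas=[
    [[0,0,0],[0.006,0,0],0],
    [[0,0,0],[0.012,0,0],0],
    [[0,0,0],[0.018,0,0],0],
    [[0,0,0],[0.024,0,0],0],
    [[0,0,0],[0.03,0,0],0],
    [[0,0,0],[0.036,0,0],0],
    [[0,0,0],[0.042,0,0],0],
    [[0,0,0],[0.048,0,0],0],
    [[0,0,0],[0.054,0,0],0],
    [[0,0,0],[0.06,0,0],0],
    [[0,0,0],[0.065,0,0],0],
  ],
)

```text
t: 4.88
tool_pos: [0.4536, 0.0466, 0.1474]
tool_rot: [-2.221, -2.221, -0.001]
contact_force: [0.8, 0.0, -0.2]
opening: 0.0001
```

```bash
python3 - <<'E'
from h import *
import cv2
o=ctrl.get_obs();print(o['t'],o['tool_pos'],o['contact_force'])
a=np.hstack([get_image("top")[110:260,150:345],get_image("top")[110:260,150:345]])
cv2.imwrite("pics/top3.png",cv2.resize(a[:,:,::-1],None,fx=2,fy=2,interpolation=cv2.INTER_CUBIC))
E
```

```text
4.8833 [0.45361814 0.04658815 0.14740532] [ 0.76047845  0.03090426 -0.17367276]
```

View pics/top3.png

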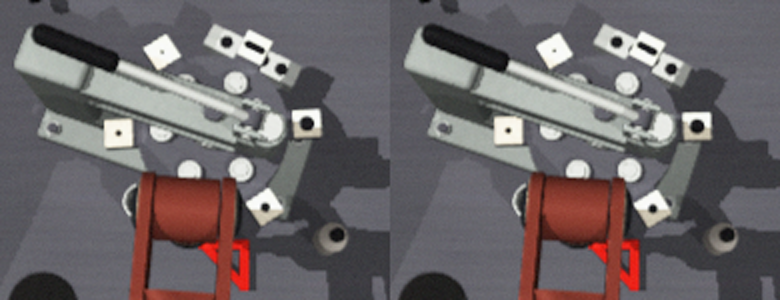

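>>> jog_arm(
  deltas=[
    [[0,0,0],[0,-0.01,0],0],
    [[0,0,0],[0,-0.03,0],0],
    [[0,0,0],[0,-0.05,0],0],
    [[0,0,0],[0,-0.056,0],0],
    [[0,0,0],[-0.02,-0.056,0],0],
    [[0,0,0],[-0.045,-0.056,0],0],
    [[0,0,0],[-0.07,-0.056,0],0],
    [[0,0,0],[-0.095,-0.056,0],0],
    [[0,0,0],[-0.115,-0.056,0],0],
    [[0,0,0],[-0.125,-0.056,0],0],
    [[0,0,0],[-0.125,-0.056,0],0],
    [[0,0,0],[-0.125,-0.056,0],0],
  ],
)

```text
t: 5.98
tool_pos: [0.3977, -0.0794, 0.1473]
tool_rot: [-2.222, -2.22, -0.001]
contact_force: [-0.1, -0.1, 0.7]
opening: -0.0002
```

```bash
python3 - <<'E'
from h import *
import cv2
o=ctrl.get_obs();print(o['t'],o['tool_pos'],o['contact_force'])
a=get_image("top")[110:260,150:345]
cv2.imwrite("pics/top4.png",cv2.resize(a[:,:,::-1],None,fx=4,fy=4,interpolation=cv2.INTER_CUBIC))
cv2.imwrite("pics/wrist4.png",get_image("wrist")[:,:,::-1])
E
```

```text
5.9833 [ 0.39774371 -0.07943064  0.14729877] [-0.0821314  -0.12705437  0.68349894]
```

View pics/top4.png

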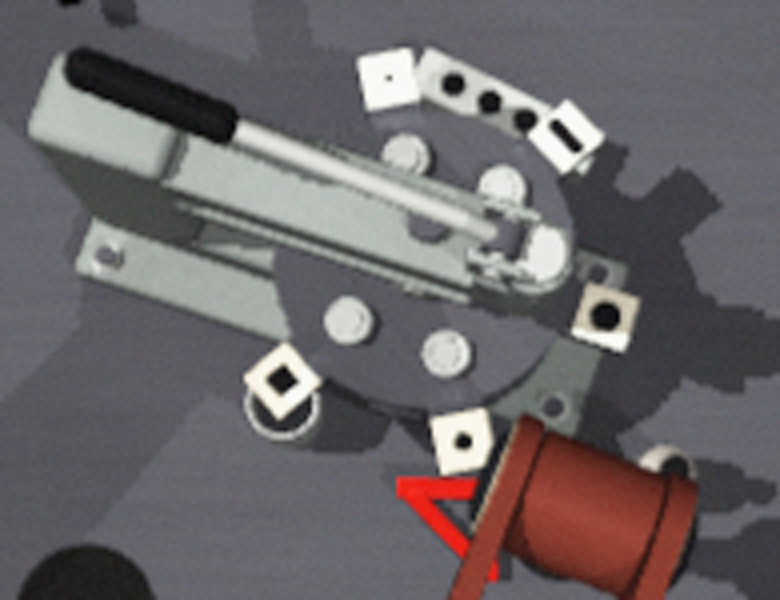

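View pics/wrist4.png

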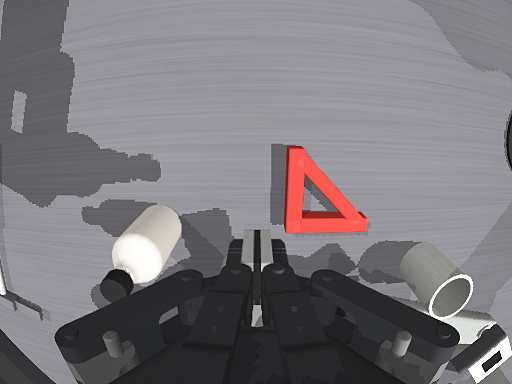

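The slot has moved one click, to crop pixel (567,136). It needs one more, so I'm repeating the same push.

>>> jog_arm(
  deltas=[
    [[0,0,0],[0,0.01,0],0],
    [[0,0,0],[0,0.025,0],0],
    [[0,0,0],[0,0.04,0],0],
    [[0,0,0],[0,0.052,0],0],
    [[0,0,0],[0,0.056,0],0],
    [[0,0,0],[0,0.056,0],0],
    [[0,0,0],[0.008,0.056,0],0],
    [[0,0,0],[0.016,0.056,0],0],
    [[0,0,0],[0.024,0.056,0],0],
    [[0,0,0],[0.03,0.056,0],0],
    [[0,0,0],[0.035,0.056,0],0],
    [[0,0,0],[0.04,0.056,0],0],
  ],
)

```text
t: 7.08
tool_pos: [0.4532, -0.0392, 0.1472]
tool_rot: [2.221, 2.222, -0.002]
contact_force: [-1.7, -4.1, -0.2]
opening: 0.0002
```

>>> jog_arm(
  deltas=[
    [[0,0,0],[0.006,0,0],0],
    [[0,0,0],[0.013,0,0],0],
    [[0,0,0],[0.02,0,0],0],
    [[0,0,0],[0.027,0,0],0],
    [[0,0,0],[0.034,0,0],0],
    [[0,0,0],[0.041,0,0],0],
    [[0,0,0],[0.048,0,0],0],
    [[0,0,0],[0.055,0,0],0],
    [[0,0,0],[0.062,0,0],0],
    [[0,0,0],[0.069,0,0],0],
    [[0,0,0],[0.076,0,0],0],
    [[0,0,0],[0.085,0,0],0],
  ],
)

```text
t: 8.08
tool_pos: [0.4537, 0.0464, 0.1475]
tool_rot: [-2.222, -2.221, -0.002]
contact_force: [0.2, 0.1, -0.2]
opening: 0.0002
```

>>> jog_arm(
  deltas=[
    [[0,0,0],[0,0,0],0],
    [[0,0,0],[0,-0.01,0],0],
    [[0,0,0],[0,-0.03,0],0],
    [[0,0,0],[0,-0.05,0],0],
    [[0,0,0],[0,-0.056,0],0],
    [[0,0,0],[0,-0.056,-0.02],0],
    [[0,0,0],[0,-0.056,-0.05],0],
    [[0,0,0],[0,-0.056,-0.08],0],
    [[0,0,0],[0,-0.056,-0.1],0],
    [[0,0,0],[0,-0.056,-0.1],0],
    [[0,0,0],[0,-0.056,-0.1],0],
    [[0,0,0],[0,-0.056,-0.1],0],
  ],
)

```text
t: 9.08
tool_pos: [0.3973, 0.0456, 0.2463]
tool_rot: [-2.221, -2.221, 0.001]
contact_force: [-0.3, -0.2, -0.3]
opening: -0.0004
```

```bash
python3 - <<'E'
from h import *
import cv2
o=ctrl.get_obs();print(o['t'],o['tool_pos'],o['contact_force'])
a=get_image("top")[110:260,150:345]
cv2.imwrite("pics/top5.png",cv2.resize(a[:,:,::-1],None,fx=4,fy=4,interpolation=cv2.INTER_CUBIC))
E
```

```text
9.0833 [0.39734371 0.04559039 0.24625929] [-0.3296818  -0.18132265 -0.32957329]
```

View pics/top5.png

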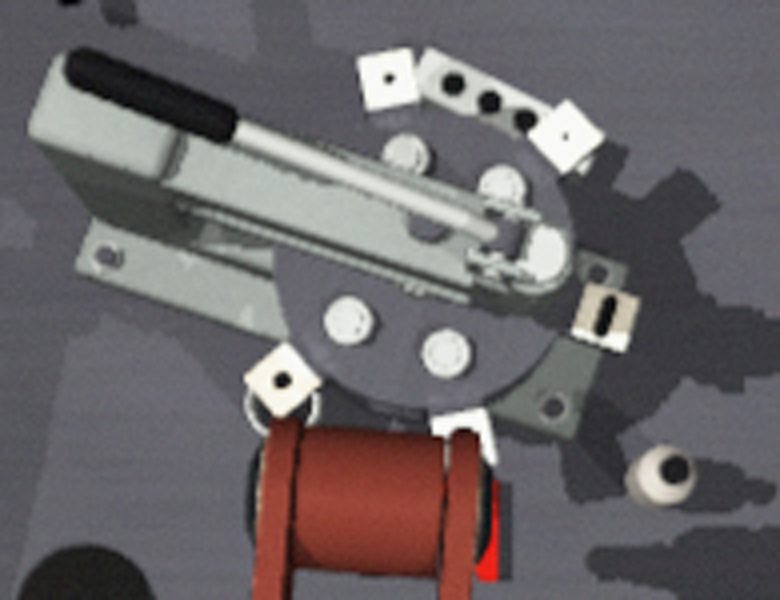

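>>> jog_arm(
  deltas=[
    [[0,0,0],[0,0,-0.01],0],
    [[0,0,0],[0,0,-0.02],0],
    [[0,0,0],[0.04,0,-0.02],0],
    [[0,0,0],[0.08,0,-0.02],0],
    [[0,0,0],[0.12,0,-0.02],0],
    [[0,0,0],[0.16,0,-0.02],0],
    [[0,0,0],[0.18,0,-0.02],0],
    [[0,0,0],[0.2,0,-0.02],0],
    [[0,0,0],[0.2,0,-0.02],0],
    [[0,0,0],[0.2,0,-0.02],0],
    [[0,0,0],[0.2,0,-0.02],0],
    [[0,0,0],[0.2,0,-0.02],0],
  ],
)

```text
t: 10.13
tool_pos: [0.3978, 0.2447, 0.2675]
tool_rot: [2.223, 2.22, 0.0]
contact_force: [-1.2, -0.1, 0.5]
opening: 0.0001
```

```bash
python3 - <<'E'
from h import *
import cv2
o=ctrl.get_obs();print(o['t'],o['tool_pos'],o['contact_force'])
a=get_image("top");cv2.imwrite("pics/top6f.png",a[:,:,::-1])
cv2.imwrite("pics/top6.png",cv2.resize(a[110:260,150:345,::-1],None,fx=4,fy=4,interpolation=cv2.INTER_CUBIC))
cv2.imwrite("pics/scene6.png",get_image("scene")[:,:,::-1])
a=cv2.imread("pics/scene6.png")[90:240,200:340]
cv2.imwrite("pics/scene6c.png",cv2.resize(a,None,fx=4,fy=4,interpolation=cv2.INTER_CUBIC))
E
```

```text
10.1333 [0.39778361 0.24466194 0.26752997] [-1.2291021  -0.0528636   0.46503316]
```

View pics/top6.png

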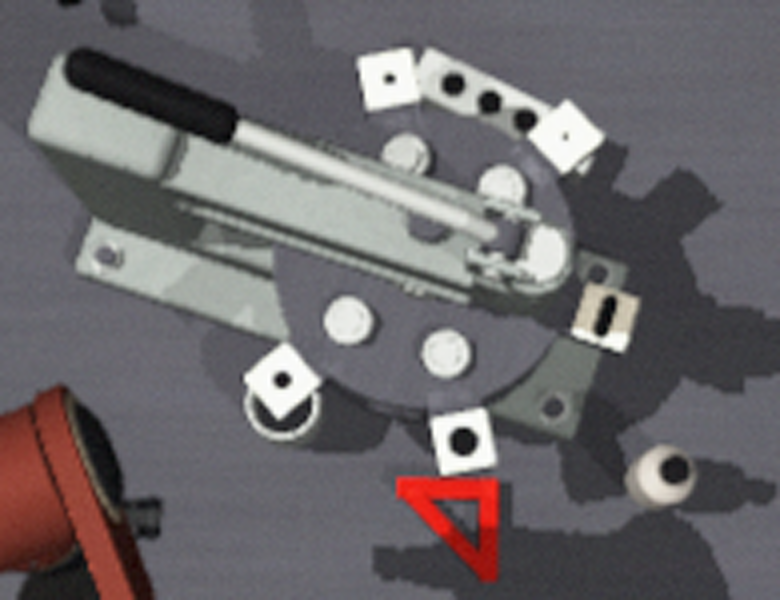

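View pics/scene6c.png

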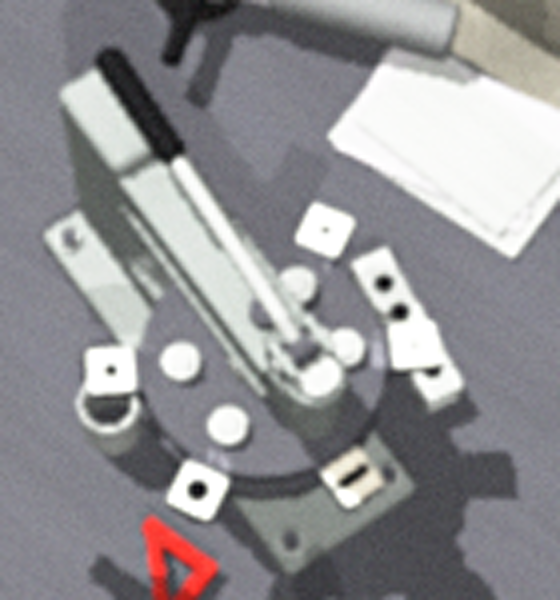

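```bash
python3 - <<'E'
from h import *
# now cw from slot: slot,24,15(left-bottom),square hidden,10(top),6(upper right)
D={"top":((150,110),[(606,315,0),(464,441,-1),(282,380,-2),(389,79,-4),(566,136,-5)],[(602,327,0),(450,443,-1),(273,370,-2),(402,77,-4+6-6+0+0),(574,146,-5)]),
"scene":((200,90),[(353,476,0),(197,489,-1),(111,371,-2),(326,229,-4),(414,345,-5)],[(341,485,0),(185,484,-1),(111,358,-2),(337,236,-4),(415,358,-5)])}
for n,(o,A,B) in D.items():
    for P in(B,A):
        X=np.array([ray(n,o[0]+(u+.5)/4-.5,o[1]+(v+.5)/4-.5,.171)[:2] for u,v,_ in P]);K=[p[2] for p in P]
        f=lambda p:(X-np.array([[p[0]+.145*np.cos(p[2]+k*np.pi/3),p[1]+.145*np.sin(p[2]+k*np.pi/3)] for k in K])).ravel()
        r=least_squares(f,[X[:,0].mean(),X[:,1].mean(),-1.9]);print(n,r.x[:2],np.degrees(r.x[2]),abs(r.fun).max())
F={"top":((150,110),[(107,256),(553,407),(597,275)]),"scene":((200,90),[(72,238),(290,541),(389,474)])}
for n,(o,P) in F.items():
    X=np.array([ray(n,o[0]+(u+.5)/4-.5,o[1]+(v+.5)/4-.5,.03)[:2] for u,v in P])
    d=X[1]-X[0];e=X[2]-X[1];print(n,X.round(4).tolist(),'ram dir',np.degrees(np.arctan2(d[1],d[0])),np.degrees(np.arctan2(e[1],e[0]))-90, np.linalg.norm(d),np.linalg.norm(e))
    # perpendicular foot of turret axis
E
```

```text
top [0.61087915 0.01311859] -112.50091814354646 0.0009932424959964714
top [0.61088309 0.01294543] -108.46016035734007 0.000699790161402411
scene [0.60282738 0.00864371] -113.72611921303653 0.0008120250981426547
scene [0.60360876 0.0090507 ] -108.58756209662619 0.0010715635388292705
top [[0.6402, 0.284], [0.5117, -0.0957], [0.625, -0.1346]] ram dir -108.69684672865446 -108.9282169656782 0.4008646660502877 0.11984540845205338
scene [[0.6345, 0.2777], [0.5047, -0.0982], [0.6198, -0.1376]] ram dir -109.05332353444737 -108.86977224823998 0.3977555954659726 0.12171671926425932
```

View pics/top6f.png

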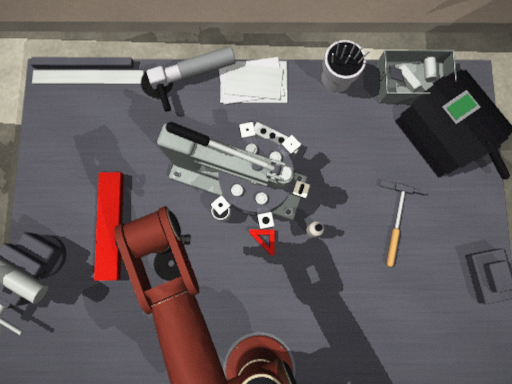

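Everything stands where it was: the bottle is at (316,229), the weld square at (264,240) and the hammer at (396,225). The arm is clear of the machine.

```bash
python3 -c "
from station import job,ctrl
print(job.finish_job(),ctrl.get_obs()['t'])"
```

```text
the job is handed in; nothing more can be done
the job is handed in; nothing more can be done
```

The slot station is now under the ram. I pushed the near-side tabs clockwise twice with closed fingertips, one click each time. The contact readings I took during the pushes were about 4–6 N. Then I backed the arm out, raised it and moved it clear, and handed the job in at about 10 s.

**Alignment:** the slot tab sits at -108.5° in both cameras. The foot holes put the ram direction at -108.7° to -109.1°. That is at most about 0.6°, or under 1 mm at the station, against the 5 mm limit. Its position did not change over the last second, so I take it as settled.

**Surroundings:** the lever looked untouched in the last top picture. The bench items I could see had not moved, but the grinding disc was partly hidden by the arm.

**Disagreements:**
- The two fixed cameras differed by about 8–9 mm on where the turret axis is. I used the position nearer the scene camera's, which the wrist view supported, and kept enough clearance to cover the difference.
- The turret started about 4–5° off its click, so its first resting position did not match where it sits now. I judged the final alignment by the frame instead.

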